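Release the latched gas key

ROBOT

A 7-joint arm with a two-finger parallel gripper is mounted at the origin on the work surface. World frame = base frame: x ahead of the robot, y to its left, z up, the work surface at z = 0. Lengths are in m, angles in rad, forces in N, time in s.
With the tool pointing down it reaches from about 0.35 to 0.9 m from the base axis. Payload 8.1 kg.
Tool frame: the origin (TCP) lies on the centre line of the jaws, within the pads' length; the fingertips stand 19 mm ahead of it and the grasp point (between the pads) is the TCP (arm.tip_reach is the distance from the TCP to the fingertips, in m); z points along the fingers, y is the line along which they close (so a half turn about z gives the same grasp; the last joint's range is limited). The gripper opens to 92 mm and grips with 3 to 60 N. Pads are 19 mm wide; open, the fingers measure 130 mm over their backs; the gripper's body (75 mm by 190 mm) begins 47 mm behind the grasp point.
Start: joints at [-1.431, 0.434, 0.025, 1.573, -0.012, 1.134, -0.075], TCP at [0.15, 0.607, 0.246] pointing down, gripper open.
Joint ranges: [-2.62, 2.62], [-0.44, 2.09], [-1.27, 1.32], [0.08, 2.57], [-1.32, 4.46], [0.12, 2], [-2.74, 2.74]. Speed limits (rad/s): [2.22, 2.22, 3.01, 3.01, 3.14, 3.14, 3.14].

INTERFACE

Orientations are given as a rotation vector (axis times angle).
In Python, from cell import arm gives the robot as it stands.
- The arm moves only by the tool arm_command, never from a script. Its argument "targets" is a list that holds one entry, the list of rows, each a list of 6 numbers: the shift along the tool's x, y, z in m, then the turn, a rotation vector about the tool's x, y, z in rad. A call has 1 to 10 rows; each row shifts and turns the commanded pose from where the row before left it, along the tool's axes as they then stand; what a row does not reach is not made up. A row lasts 1/8 s, in which the tool goes at most 62.5 mm and 10.7 degrees, less where a joint would pass 70% of its speed; a pose out of reach is approached as far as the arm can. A call with a gripper value outside its range is refused whole. "jaw" is the finger opening in m, from 0 to 0.0918, set as the call begins (left out, the last holds). The fingers move at their own pace and stop on an object; "newtons" is the grip in N (left out, the last holds). Time passes only in rows, so rows that do not move let the fingers close. It gives the time, the measured TCP pose, the force, the opening and the grip force at its end, in the units of the state.
- arm.observe(): the state, without advancing time (a new reading comes with each control period).
- arm.get_image(name): name is "scene" or "side" or "wrist"; returns a dict with "pixels" (400x640x3 uint8, red, green, blue), "z_map" (400x640 float32, m along the optical axis (not along the pixel's ray), 0 where there is no reading), "fx", "fy", "cx", "cy" (pixels), "xyz" and "rotation" of the camera in the world; the wrist camera has in their place "T_tool_cam" (4x4, takes a point from camera to tool coordinates, whose origin is the TCP and whose axes are the flange's). Camera axes: x right, y down, z forward; pixel columns grow to the right and rows downward; lengths in m; the calibration is good to about 2 mm. The wrist camera is an equidistant fisheye: a pixel r from the principal point sees the ray r / f radians off the axis. A picture is of the moment at which its call begins: read the wrist's pose just before it.
- arm.sign_off(): hands the job in; it is judged then, once.
The state is a dict: "clock": time; "joints": joint angles; "dq": joint speeds; "joint_efforts": joint torques, N m; "position": TCP position; "ee_rot": TCP orientation; "force": force on the tool from outside, world axes, zero at the start; "ft_torque": the same for the moment, N m; "width": opening from 0.0 (shut) to 1.0 (fully open); "gripper_force": force on a finger pad.
Only numpy, scipy, OpenCV 4.12 (cv2) and the standard library are available. Lean on these libraries where they do the work, as an engineer would, in place of code of your own. Each camera call takes 0.05 s, during which the arm holds its last target. There are 200 camera calls.

TASK

On the gas selector console one of the four identical white push-push keys has been left latched down. Find it - light taps of the fingertips will tell, since a latched key sits a little lower - and press it fully home so that it pops back up and all four keys stand up. While searching, do not press any other key home; pick nothing up, and leave the cup, jar, wrench and steel vessel where they are.

Things in the scene. Friction and masses are not known exactly. Their poses are not given: they have to be found in the camera images.
- console: Gas selector console, beige box 140 (x) x 250 (y) mm, fixed; flat deck 60 mm above the bench. Origin: centre of its underside, on the bench; x to the side with the copper pipe stubs, y along the key row, z up. The keys stand at x = -20, y = -69, -23, 23, 69 mm in no fixed order, each in a black frame 36 mm square, 3 mm high.
- key_a_top (a point): Centre of the top of one of four identical white push-push keys (26 mm square, 46 mm apart), moving straight down. Top above the bench: 70 mm up, about 66 mm latched, 63 mm pressed home. An up key starts to move at 2 N, is home at 4.5 N, springs back when let go; do not press it home. A latched one moves from 3.4 N; pressed home and let go, it pops up.
- key_b_top (a point): Centre of the top of one of four identical white push-push keys (26 mm square, 46 mm apart), moving straight down. Top above the bench: 70 mm up, about 66 mm latched, 63 mm pressed home. An up key starts to move at 2 N, is home at 4.5 N, springs back when let go; do not press it home. A latched one moves from 3.4 N; pressed home and let go, it pops up.
- key_c_top (a point): Centre of the top of one of four identical white push-push keys (26 mm square, 46 mm apart), moving straight down. Top above the bench: 70 mm up, about 66 mm latched, 63 mm pressed home. An up key starts to move at 2 N, is home at 4.5 N, springs back when let go; do not press it home. A latched one moves from 3.4 N; pressed home and let go, it pops up.
- key_d_top (a point): Centre of the top of one of four identical white push-push keys (26 mm square, 46 mm apart), moving straight down. Top above the bench: 70 mm up, about 66 mm latched, 63 mm pressed home. An up key starts to move at 2 N, is home at 4.5 N, springs back when let go; do not press it home. A latched one moves from 3.4 N; pressed home and let go, it pops up.
- cup_mid (a point): Centre (half-way up) of a small loose steel crucible, 30 mm across and 22 mm high, standing on the console's deck behind the key row (pipe side). Not to be moved.
- jar_mid (a point): Centre (half-way up) of a loose jar with a blue cap, 56 mm across and 75 mm high, on the bench by the +y end of the console. Not to be moved.
- wrench_mid (a point): Middle of the length (on the underside) of a loose steel wrench, 160 mm long, lying flat on the bench in front of the console. Not to be moved.
- vessel_mid (a point): Centre (half-way up) of a loose steel pressure vessel, 68 mm across and 112 mm high, on the bench by the -y end of the console. Not to be moved.

How it is judged:
At the end, for the whole second after the job is handed in: All four keys stand up: every key top is more than 68.5 mm above the console's underside (z of each of key_a_top, key_b_top, key_c_top, key_d_top in the frame of console above 0.0685 m); the robot touches nothing.
It fails at once if a key that was up is pressed home: some key goes below 64.5 mm while another is lower than 67.5 mm ((z of key_a_top in the frame of console below 0.0645 m and z of any of key_b_top, key_c_top, key_d_top in the frame of console below 0.0675 m) or (z of key_b_top in the frame of console below 0.0645 m and z of any of key_a_top, key_c_top, key_d_top in the frame of console below 0.0675 m) or (z of key_c_top in the frame of console below 0.0645 m and z of any of key_a_top, key_b_top, key_d_top in the frame of console below 0.0675 m) or (z of key_d_top in the frame of console below 0.0645 m and z of any of key_a_top, key_b_top, key_c_top in the frame of console below 0.0675 m)).
It fails at once if the cup, jar, wrench or steel vessel is moved or lifted by more than 20 mm (distance of any of cup_mid, jar_mid, wrench_mid, vessel_mid from where it was at the start of the episode above 0.02 m).
It also fails if it takes over 42 s, if anything falls off the work surface, if the arm or the gripper's body presses on something with over 40 N, if the wrist force passes 120 N, or if a joint passes its speed limit or range.

## Working session

There is one attempt and no reset: what is moved stays moved. The work goes in short steps, Python scripts to look and compute and a tool call to move; the robot and the scene stay as the last step left them, time stands still between calls to the robot, and variables do not carry over. Pictures are saved under pics/ and viewed, at most 10 in all, crops included, and the job is handed in when it is done.

Besides the shell and the picture viewer there is one more tool, called after "Request:" in YAML: its name, and indented under it one key for each argument. arm_command: Moves the arm, as the interface text tells. Its arguments: {"type":"object","properties":{"targets":{"type":"array","items":{"type":"array","items":{"type":"array","items":{"type":"number"}}}},"jaw":{"type":"number"},"newtons":{"type":"number"}},"required":["targets"]}

```bash
mkdir -p pics; ls; python3 - <<'E'
from cell import arm
import cv2,numpy as np
s=arm.observe(); print(s)
for n in("scene","side"):
    im=arm.get_image(n); cv2.imwrite(f"pics/{n}0.png",im["pixels"][:,:,::-1]); np.savez(f"{n}0.npz",**im)
    print(n,im["fx"],im["cx"],im["cy"],im["xyz"],im["rotation"])
E
```

```text
pics
{'clock': 0.0, 'joints': array([-1.43058426,  0.43521236,  0.02499971,  1.57409844, -0.01158246,
        1.13402279, -0.0751129 ]), 'dq': array([ 1.65494111e-05, -1.46635537e-03,  1.26706829e-04, -7.44719181e-04,
        4.84239849e-04,  7.35082912e-04, -5.52874692e-04]), 'joint_efforts': array([-2.41481484e-04, -6.67861032e+01,  9.84680839e-01, -3.14451098e+01,
       -6.05829782e-02,  4.31633054e-02,  1.69695641e-04]), 'position': array([0.15022689, 0.60617136, 0.24495136]), 'ee_rot': array([-3.80624437e-01, -3.11842652e+00,  2.50716389e-03]), 'force': array([-0.86588592, -0.45905387,  0.58930706]), 'ft_torque': array([-0.01866122, -0.00234726,  0.00491836]), 'gripper_force': 0.0, 'width': 1.003130950845792}
scene 373.4685672500957 322.7513701999882 202.82234606665432 [0.97797455 0.36052502 0.56634626] [-1.20648243 -2.29632021  1.01696593]
side 476.5640986562282 318.6595215359256 189.58703771069918 [ 0.0343711  -0.43811926  0.71157307] [-2.15928387  0.88574013 -0.41624177]
```

View pics/scene0.png

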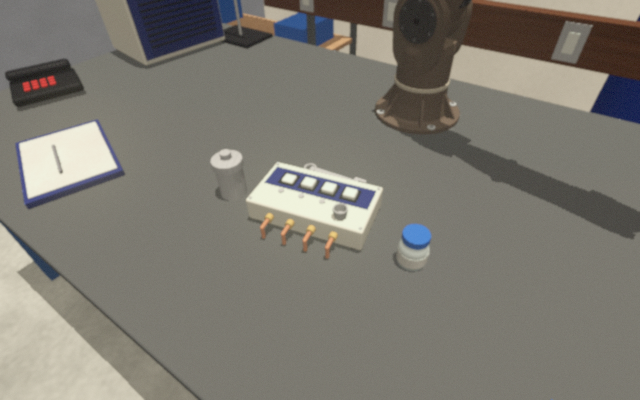

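View pics/side0.png

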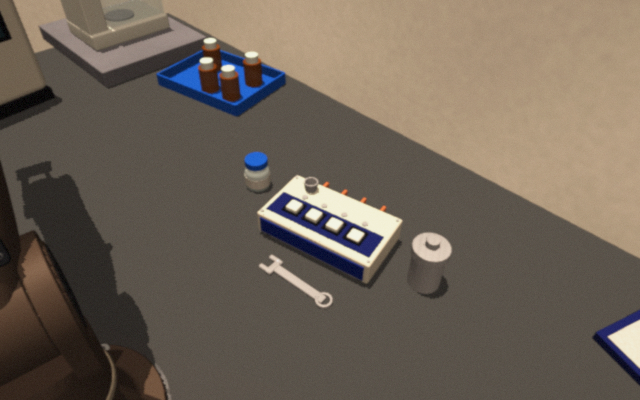

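The scene view shows the keys at about (289,179), (309,183), (329,188) and (350,193), with the cup at (340,211), jar at (413,247) and vessel at (230,175). In the side view the keys are at about (294,206), (314,215), (335,225) and (355,236), with the wrench in front at (297,282).

```bash
cat > h.py <<'E'
import numpy as np,cv2
from scipy.spatial.transform import Rotation as R
def world(im,uv):
    z=np.array([np.median(im["z_map"][int(v)-1:int(v)+2,int(u)-1:int(u)+2]) for u,v in uv]); uv=np.array(uv,float)
    p=np.c_[(uv[:,0]-im["cx"])/im["fx"]*z,(uv[:,1]-im["cy"])/im["fy"]*z,z]
    return R.from_rotvec(im["rotation"]).apply(p)+im["xyz"]
def plane(im,uv,h):   # ray with z=h
    uv=np.array(uv,float); d=R.from_rotvec(im["rotation"]).apply(np.c_[(uv[:,0]-im["cx"])/im["fx"],(uv[:,1]-im["cy"])/im["fy"],np.ones(len(uv))])
    return im["xyz"]+d*((h-im["xyz"][2])/d[:,2])[:,None]
E
python3 - <<'E'
from h import *
np.set_printoptions(precision=4,suppress=True)
K={"scene":[(289,179),(309,183),(329,188),(350,193)],"side":[(294,206),(314,215),(335,225),(355,236)]}
O={"scene":[(340,208),(416,236),(228,157)],"side":[(311,183),(257,160),(431,250)]}
for n in K:
    im=dict(np.load(n+"0.npz")); px=im["pixels"].astype(int)
    w=(px.min(2)>170).astype(np.uint8)
    k,l,st,c=cv2.connectedComponentsWithStats(w,connectivity=4)
    uv=[]
    for u,v in K[n]:
        i=l[v,u]; print(n,i,st[i],c[i]); uv.append(c[i] if i and st[i][4]<400 else (u,v))
    print("depth",world(im,uv)); p=plane(im,uv,.069); print("plane",p, np.linalg.norm(np.diff(p,axis=0),axis=1)); d=p[-1]-p[0]; print("ang",np.degrees(np.arctan2(d[1],d[0])), "mid",p.mean(0))
    print("objs",world(im,O[n]))
from cell import arm
s=arm.observe(); print(R.from_rotvec(s["ee_rot"]).as_matrix())
E
```

```text
scene 7 [282 174  14   9  94] [288.7553 177.9574]
scene 8 [302 177  14  10 104] [308.4038 181.4519]
scene 9 [322 182  14  10 105] [328.7429 186.619 ]
scene 10 [343 187  15  11 113] [349.9027 191.9646]
depth [[ 0.5182 -0.0623  0.0665]
 [ 0.5097 -0.0162  0.0721]
 [ 0.4982  0.0272  0.0704]
 [ 0.4877  0.0717  0.0698]]
plane [[ 0.5205 -0.0602  0.069 ]
 [ 0.5067 -0.0186  0.069 ]
 [ 0.4969  0.0262  0.069 ]
 [ 0.4869  0.0712  0.069 ]] [0.0438 0.0459 0.046 ]
ang 104.3666323773384 mid [0.5028 0.0047 0.069 ]
objs [[ 0.5399  0.0819  0.0719]
 [ 0.5291  0.2335  0.0761]
 [ 0.5702 -0.1811  0.1051]]
side 7 [287 200  15  11 100] [293.82 204.73]
side 8 [306 209  16  11 114] [313.4211 213.8684]
side 9 [327 218  15  12 117] [334.0598 223.1709]
side 10 [348 229  16  12 124] [355.1694 234.4677]
depth [[ 0.4862  0.07    0.0677]
 [ 0.4956  0.0247  0.0682]
 [ 0.5062 -0.02    0.0679]
 [ 0.5157 -0.0651  0.0644]]
plane [[ 0.4853  0.069   0.069 ]
 [ 0.495   0.0241  0.069 ]
 [ 0.5054 -0.0207  0.069 ]
 [ 0.5123 -0.0678  0.069 ]] [0.0459 0.046  0.0476]
ang -78.84183409384075 mid [0.4995 0.0012 0.069 ]
objs [[ 0.556   0.0933  0.0676]
 [ 0.5201  0.2235  0.0739]
 [ 0.5567 -0.1986  0.0978]]
[[-0.9707  0.2404 -0.0002]
 [ 0.2404  0.9707 -0.0014]
 [-0.0001 -0.0014 -1.    ]]
```

Request:
arm_command:
  targets:
    - [[-0.0363, -0.0438, 0, 0, 0, 0], [-0.0363, -0.0438, 0, 0, 0, 0], [-0.0363, -0.0438, 0, 0, 0, 0], [-0.0363, -0.0438, 0, 0, 0, 0], [-0.0363, -0.0438, 0, 0, 0, 0], [-0.0363, -0.0438, 0, 0, 0, 0], [-0.0363, -0.0438, 0, 0, 0, 0], [-0.0363, -0.0438, 0, 0, 0, 0], [-0.0363, -0.0438, 0, 0, 0, 0], [-0.0363, -0.0438, 0, 0, 0, 0]]
  jaw: 0.0918

```text
clock: 1.35
position: [0.3977, 0.0925, 0.2458]
ee_rot: [0.38, 3.118, 0.001]
force: [0.3, 1.5, -0.4]
width: 0.999
gripper_force: 0.0
```

Request:
arm_command:
  targets:
    - [[-0.0363, -0.0438, 0, 0, 0, 0], [-0.0363, -0.0438, 0, 0, 0, 0], [0, 0, 0, 0, 0, 0.185], [0, 0, 0, 0, 0, 0.185], [0, 0, 0, 0, 0, 0.185], [0, 0, 0, 0, 0, 0.185], [0, 0, 0, 0, 0, 0.185], [0, 0, 0, 0, 0, 0.185], [0, 0, 0, 0, 0, 0], [0, 0, 0, 0, 0, 0]]

```text
clock: 2.6
position: [0.4465, -0.0082, 0.2456]
ee_rot: [-1.961, -2.454, 0.0]
force: [-0.5, -0.0, 0.3]
width: 0.998
gripper_force: 0.0
```

```bash
python3 - <<'E'
from cell import arm
from h import *
np.set_printoptions(precision=4,suppress=True)
s=arm.observe(); im=arm.get_image("wrist"); cv2.imwrite("pics/w1.png",im["pixels"][:,:,::-1])
np.savez("w1.npz",**im,pos=s["position"],rot=s["ee_rot"],force0=s["force"])
print(s["clock"],s["position"],s["joints"],s["force"],s["width"]);print(R.from_rotvec(s["ee_rot"]).as_matrix());print(im["T_tool_cam"],im["fx"],im["cx"],im["cy"])
E
```

```text
2.6 [ 0.4465 -0.0082  0.2456] [-0.6614  0.1426  0.6434  2.0222 -0.101   1.0076  0.2535] [-0.5276 -0.0408  0.2714] 0.998269355347238
[[-0.2204  0.9754 -0.0003]
 [ 0.9754  0.2204 -0.    ]
 [ 0.0001 -0.0003 -1.    ]]
[[ 0.0004 -0.9699 -0.2436  0.0659]
 [ 1.      0.0003  0.0006  0.0011]
 [-0.0005 -0.2436  0.9699 -0.1395]
 [ 0.      0.      0.      1.    ]] 309.70691628693146 317.7282578340506 201.7231823259525
```

View pics/w1.png

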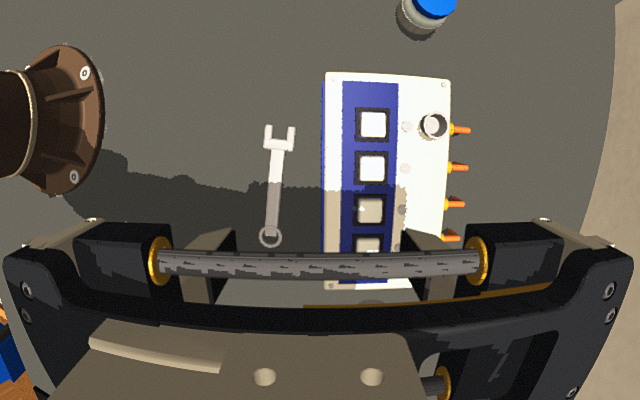

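The wrist view shows the keys at about (373,124), (371,168) and (369,210), with the fourth at (367,247) partly hidden by the gripper. The cup is at (433,126).

```bash
cat >> h.py <<'E'
def wrist(im,uv,h=None):
    uv=np.array(uv,float); a=(uv-[im["cx"],im["cy"]])/[im["fx"],im["fy"]]; r=np.linalg.norm(a,axis=1)
    d=np.c_[a*(np.sin(r)/r)[:,None],np.cos(r)]; T=im["T_tool_cam"]; Rw=R.from_rotvec(im["rot"])
    o=im["pos"]+Rw.apply(T[:3,3]); D=Rw.apply(d@T[:3,:3].T)
    if h is not None: return o+D*((h-o[2])/D[:,2])[:,None]
    z=np.array([np.median(im["z_map"][int(round(v))-2:int(round(v))+3,int(round(u))-2:int(round(u))+3]) for u,v in uv])
    return o+D*(z/d[:,2])[:,None]
E
python3 - <<'E'
from h import *
np.set_printoptions(precision=4,suppress=True)
im=dict(np.load("w1.npz")); g=im["pixels"].astype(int)
K=[(373,124),(371,168),(369,210)]
uv=[]
for (u,v),t in zip(K,(190,190,110)):
    w=(g.min(2)>t).astype(np.uint8); k,l,st,c=cv2.connectedComponentsWithStats(w,connectivity=4); i=l[v,u]; print(st[i],c[i]); uv.append(c[i] if 300<st[i][4]<1100 else (u,v))
print("depth",wrist(im,uv)); p=wrist(im,uv,.0695); print("plane",p,np.linalg.norm(np.diff(p,axis=0),axis=1))
print("4th depth",wrist(im,[(360,244),(367,244),(373,243)]))
d=p[2]-p[0];print("ang",np.degrees(np.arctan2(d[1],d[0])))
cor=[(326,73),(450,79)]; print("far corners z=.06",wrist(im,cor,.06))
print("cup",wrist(im,[(433,120)],.082))
E
```

```text
[361 112  25  25 567] [372.9788 124.2981]
[361 157  23  24 541] [372.0277 168.353 ]
[358 200  24  23 513] [369.9532 210.9688]
depth [[ 0.4875  0.0707  0.0704]
 [ 0.4976  0.0263  0.0704]
 [ 0.5072 -0.0184  0.0707]]
plane [[ 0.4877  0.0707  0.0695]
 [ 0.4978  0.0262  0.0695]
 [ 0.5074 -0.0186  0.0695]] [0.0457 0.0459]
4th depth [[ 0.5075 -0.0588  0.0663]
 [ 0.5153 -0.0571  0.0663]
 [ 0.5217 -0.0547  0.066 ]]
ang -77.5286135837392
far corners z=.06 [[0.4293 0.1125 0.06  ]
 [0.5625 0.1446 0.06  ]]
cup [[0.5451 0.0911 0.082 ]]
```

Request:
arm_command:
  targets:
    - [[-0.035, 0.0007, 0, 0, 0, 0], [-0.034, 0.0007, 0, 0, 0, 0], [0, 0, 0.03, 0, 0, 0], [0, 0, 0.03, 0, 0, 0], [0, 0, 0.03, 0, 0, 0], [0, 0, 0.03, 0, 0, 0], [0, 0, 0.02, 0, 0, 0], [0, 0, 0, 0, 0, 0], [0, 0, 0, 0, 0, 0]]

```text
clock: 3.78
position: [0.4634, -0.0755, 0.1064]
ee_rot: [1.965, 2.45, 0.001]
force: [-0.1, 0.4, 0.9]
width: 1.001
gripper_force: 0.0
```

```bash
python3 - <<'E'
from cell import arm
from h import *
s=arm.observe(); print(s["clock"],s["position"],s["force"],s["ft_torque"])
a=arm.get_image("side"); b=arm.get_image("scene")
A=cv2.resize(a["pixels"][150:300,230:470],(800,500),interpolation=cv2.INTER_CUBIC)
cv2.imwrite("pics/s2.png",A[:,:,::-1])
B=cv2.resize(b["pixels"][110:260,190:430],(800,500),interpolation=cv2.INTER_CUBIC)
cv2.imwrite("pics/sc2.png",B[:,:,::-1])
E
```

```text
3.775 [ 0.46336816 -0.07551001  0.10635029] [-0.06122024  0.35436177  0.87551822] [-0.05756716  0.02628133  0.02026688]
```

View pics/s2.png

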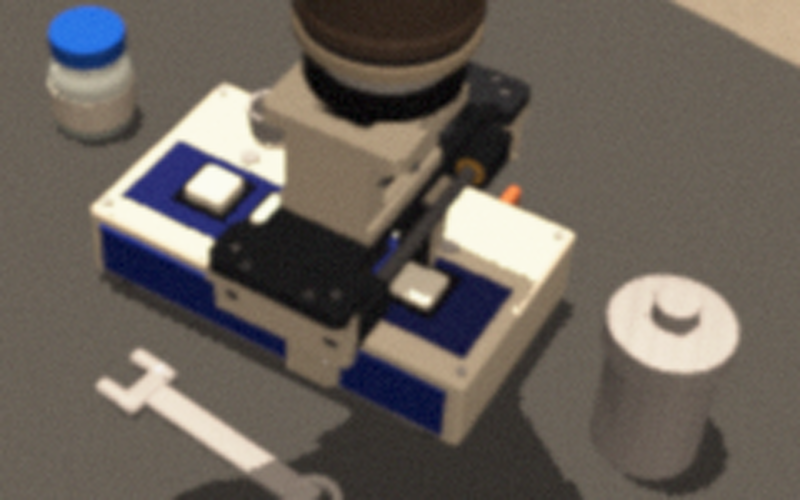

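View pics/sc2.png

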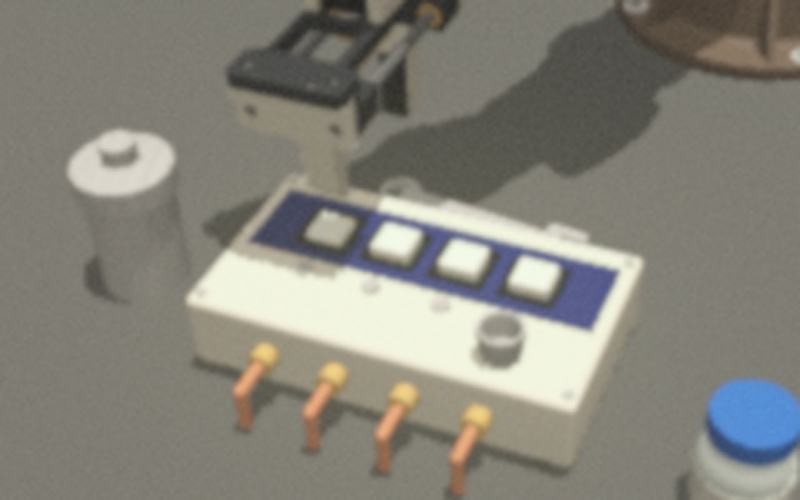

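The side and scene crops show the gripper clear of everything. In the scene crop the far finger's tip is at about (325,190), just above and behind the end key at (330,230). I'll measure that finger face against the key.

```bash
python3 - <<'E'
from cell import arm
from h import *
np.set_printoptions(precision=4,suppress=True)
s=arm.observe(); Rw=R.from_rotvec(s["ee_rot"])
im=arm.get_image("scene")
for v in range(154,182,2):
  uv=[(u,v) for u in range(280,298,2)]; p=Rw.inv().apply(world(im,uv)-s["position"])
  print(v,' '.join("(%3d %3d %3d)"%tuple(q*1000) for q in p))
key=np.array([.5173,-.0635,.066]); print(Rw.inv().apply(key-s["position"]))
E
```

```text
154 ( -8  64 -24) ( -3  64 -26) (  0  64 -27) (  5  65 -28) ( 10  65 -30) ( 26  86 -48) ( 31  86 -49) ( 34  85 -49) (-64 -107 103)
156 ( -8  64 -20) ( -4  65 -21) (  0  64 -22) (  4  64 -23) (  9  64 -24) ( 11  59 -21) ( 11  52 -17) (-67 -101 105) (-62 -103 105)
158 (-10  63 -13) ( -5  64 -15) (  0  64 -17) (  3  63 -17) (  8  63 -19) ( 11  60 -17) ( 11  53 -13) (-62 -89 103) (-58 -94 105)
160 (-92 -70 104) ( -5  63 -10) ( -1  63 -11) (  3  64 -13) (  7  63 -13) ( 11  61 -13) ( 11  54  -8) (-59 -83 104) (-55 -86 105)
162 (-46   6  44) ( -7  62  -4) ( -2  63  -5) (  3  64  -8) (  7  63  -9) ( 11  61  -8) ( 10  53  -2) (-55 -75 103) (-51 -79 105)
164 (-42  13  44) ( -7  62   1) ( -2  63   0) (  1  62  -1) (  6  62  -2) ( 10  61  -3) ( 11  55   0) (-51 -67 103) (-47 -70 105)
166 (-39  19  44) (-34  19  43) ( -6  58   8) (  1  62   3) (  6  63   2) ( 10  61   2) ( 11  56   5) ( -9   9  43) ( -6   6  45)
168 (-36  26  45) (-30  26  43) (-27  23  44) (-22  23  42) (-17  22  43) (-13  21  42) (  8  51  14) ( -5  17  43) ( -2  13  45)
170 (-31  34  43) (-28  31  44) (-23  30  44) (-19  28  44) (-15  26  44) (-11  25  44) ( -7  23  44) ( -3  21  45) (  0  20  44)
172 (-28  40  44) (-25  37  44) (-20  37  43) (-14  38  41) (-12  34  43) ( -8  31  44) ( -4  30  44) (  0  28  44) (  3  25  45)
174 (-25  46  44) (-21  44  44) (-15  45  41) (-10  46  39) ( -6  45  39) ( -1  44  38) (  0  38  42) (  4  37  42) (  7  33  44)
176 (-22  52  44) (-17  51  43) (-11  54  39) ( -7  52  39) ( -3  51  39) (  1  50  38) (  5  48  39) (  9  47  39) ( 11  42  41)
178 (-18  59  43) (-13  60  41) ( -8  60  39) ( -4  59  39) (  0  58  39) (  4  56  38) (  8  55  38) ( 10  51  40) ( 14  48  41)
180 (-14  67  41) ( -9  67  40) ( -5  65  40) ( -1  64  40) (  2  63  39) (  6  61  39) ( 10  59  40) ( 13  56  41) ( 16  53  43)
[-0.      0.0549  0.0407]
```

Request:
arm_command:
  targets:
    - [[0, 0, 0.008, 0, 0, 0], [0, 0, 0.006, 0, 0, 0], [0, 0, 0.0025, 0, 0, 0], [0, 0, 0, 0, 0, 0]]

```text
clock: 4.42
position: [0.4628, -0.0754, 0.0889]
ee_rot: [-1.967, -2.449, 0.001]
force: [-0.5, 0.0, -0.1]
width: 0.998
gripper_force: 0.0
```

Request:
arm_command:
  targets:
    - [[0, 0, 0.0015, 0, 0, 0], [0, 0, 0, 0, 0, 0]]

```text
clock: 4.68
position: [0.463, -0.0754, 0.0877]
ee_rot: [1.967, 2.45, 0.0]
force: [-0.3, 1.0, 0.6]
width: 1.0
gripper_force: 0.0
```

Request:
arm_command:
  targets:
    - [[0, 0, 0.0015, 0, 0, 0], [0, 0, 0, 0, 0, 0]]

```text
clock: 4.92
position: [0.4629, -0.0753, 0.0862]
ee_rot: [-1.967, -2.45, 0.0]
force: [0.5, 0.4, 0.1]
width: 1.001
gripper_force: 0.0
```

Request:
arm_command:
  targets:
    - [[0, 0, 0.001, 0, 0, 0], [0, 0, 0, 0, 0, 0]]

```text
clock: 5.18
position: [0.4631, -0.0753, 0.0852]
ee_rot: [1.967, 2.45, 0.0]
force: [0.3, -0.1, 0.3]
width: 0.995
gripper_force: 0.6
```

Request:
arm_command:
  targets:
    - [[0, 0, 0.001, 0, 0, 0], [0, 0, 0, 0, 0, 0]]

```text
clock: 5.42
position: [0.463, -0.0753, 0.0842]
ee_rot: [1.967, 2.45, 0.0]
force: [-0.4, -0.8, 1.7]
width: 0.999
gripper_force: 0.5
```

Request:
arm_command:
  targets:
    - [[0, 0, 0.001, 0, 0, 0], [0, 0, 0, 0, 0, 0]]

```text
clock: 5.68
position: [0.4629, -0.0753, 0.0831]
ee_rot: [-1.967, -2.45, 0.0]
force: [-2.8, -0.5, 12.5]
width: 0.997
gripper_force: 6.1
```

```bash
python3 - <<'E'
from cell import arm
from h import *
np.set_printoptions(precision=4,suppress=True)
s=arm.observe(); Rw=R.from_rotvec(s["ee_rot"])
print(s["force"],s["ft_torque"],"tool F",Rw.inv().apply(s["force"]),"tool M",Rw.inv().apply(s["ft_torque"]),s["position"],s["gripper_force"])
im=arm.get_image("scene"); np.savez("sc3.npz",**im)
B=cv2.resize(im["pixels"][140:215,255:375],(800,500),interpolation=cv2.INTER_CUBIC); cv2.imwrite("pics/sc3.png",B[:,:,::-1])
s=arm.observe();print(s["force"],s["ft_torque"])
E
```

```text
[-2.7919 -0.4862 12.4713] [ 0.0971 -0.0555  0.023 ] tool F [  0.1296  -2.8344 -12.4705] tool M [-0.0752  0.0828 -0.0231] [ 0.4629 -0.0753  0.0831] 6.134495101869106
[-2.4666  0.8974  7.1523] [0.0556 0.2304 0.0628]
```

View pics/sc3.png

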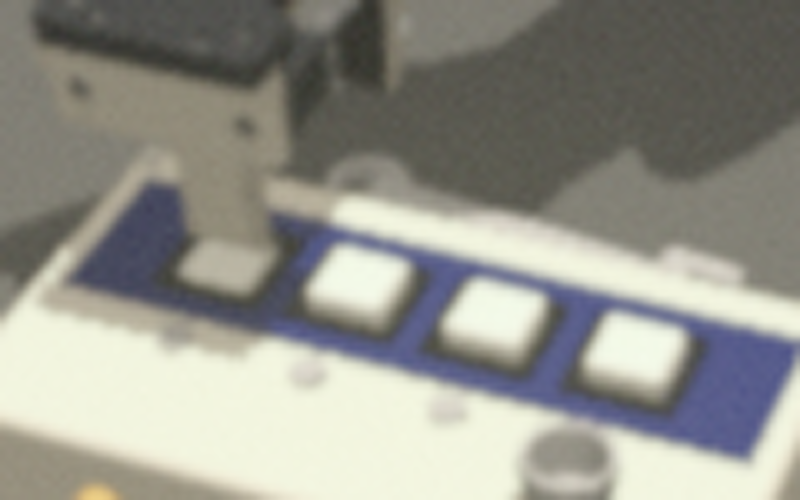

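The finger has come down on the robot-side edge of the latched key; most of that key's top shows in front of the finger at crop (225,265). I'll work out the offset.

```bash
python3 - <<'E'
from h import *
np.set_printoptions(precision=1,suppress=True)
from cell import arm
s=arm.observe(); Rw=R.from_rotvec(s["ee_rot"]); im=dict(np.load("sc3.npz"))
f=lambda l,h: Rw.inv().apply(plane(im,[(255+(u+.5)*.15-.5,140+(v+.5)*.15-.5) for u,v in l],h)-s["position"])*1000
print("finger bottom edge",f([(190,233),(225,240),(270,248)],.065))
print("key corners",f([(180,268),(248,290),(280,250)],.065))
print("up key2 corners",f([(303,288),(377,310),(412,262),(342,243)],.070), )
print(s["force"],s["clock"],s["position"])
E
```

```text
finger bottom edge [[-16.9  49.1  18.3]
 [ -4.7  48.2  18.3]
 [ 10.7  46.7  18.3]]
key corners [[-11.7  66.2  18.3]
 [ 13.4  68.2  18.3]
 [ 14.1  46.5  18.3]]
up key2 corners [[32.  66.4 13.3]
 [57.8 67.7 13.3]
 [58.6 42.3 13.3]
 [34.  41.6 13.3]]
[-2.5  0.9  7.2] 5.725 [ 0.5 -0.1  0.1]
```

Request:
arm_command:
  targets:
    - [[0, 0, -0.006, 0, 0, 0], [0, 0.007, -0.002, 0, 0, 0], [0, 0, 0, 0, 0, 0]]

```text
clock: 6.1
position: [0.4707, -0.0736, 0.0914]
ee_rot: [1.965, 2.45, 0.001]
force: [-0.1, 0.2, -0.8]
width: 0.996
gripper_force: 0.0
```

```bash
python3 - <<'E'
from cell import arm
from h import *
np.set_printoptions(precision=4,suppress=True)
s=arm.observe(); print(s["position"],s["force"],s["clock"])
im=arm.get_image("scene"); np.savez("sc4.npz",**im)
B=cv2.resize(im["pixels"][140:215,255:375],(800,500),interpolation=cv2.INTER_CUBIC); cv2.imwrite("pics/sc4.png",B[:,:,::-1])
uv=[(287,182),(290,182),(308,183),(329,188),(350,193)]
print("key heights",world(im,uv))
E
```

```text
[ 0.4707 -0.0736  0.0914] [-0.1014  0.1822 -0.7933] 6.1
key heights [[ 0.5304 -0.0573  0.0661]
 [ 0.527  -0.0519  0.0661]
 [ 0.5129 -0.015   0.0707]
 [ 0.5029  0.031   0.0718]
 [ 0.4913  0.0741  0.0709]]
```

View pics/sc4.png

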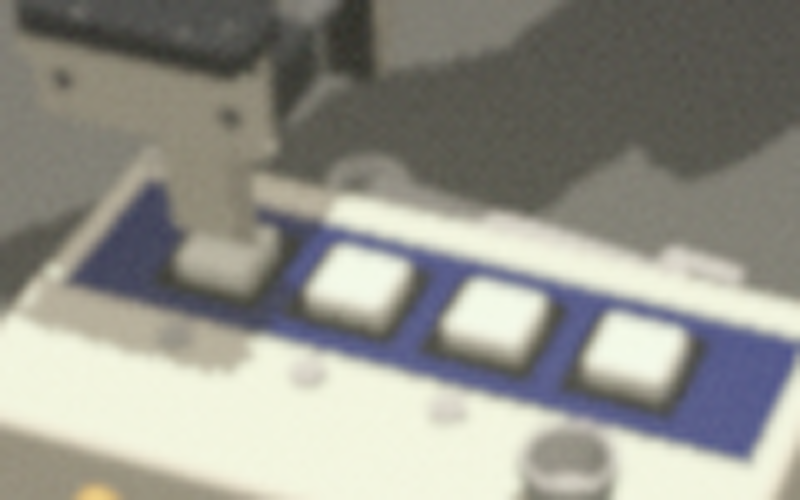

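The end key now shows a front face below its top, around crop (220,280), as the other keys do. It may already have popped up, so I'll lift clear and compare heights from fresh views.

Request:
arm_command:
  targets:
    - [[0, -0.007, -0.02, 0, 0, 0], [0, 0, -0.05, 0, 0, 0], [0, 0, -0.06, 0, 0, 0], [0.035, 0, -0.02, 0, 0, 0], [0.035, 0, 0, 0, 0, 0], [0, 0, 0, 0, 0, 0], [0, 0, 0, 0, 0, 0]]

```text
clock: 7.02
position: [0.4477, -0.0075, 0.241]
ee_rot: [-1.967, -2.45, 0.001]
force: [-0.1, 0.0, -0.3]
width: 1.0
gripper_force: 0.0
```

```bash
python3 - <<'E'
from cell import arm
from h import *
np.set_printoptions(precision=4,suppress=True)
s=arm.observe(); w=arm.get_image("wrist"); w.update(pos=s["position"],rot=s["ee_rot"]); sc=arm.get_image("scene"); si=arm.get_image("side")
print(s["clock"],s["position"],s["force"])
K=np.array([[.4877,.0707],[.4978,.0262],[.5074,-.0186],[.5173,-.0635]])
def H(im,P):
    res=[]
    g=np.stack(np.meshgrid(np.arange(250,400),np.arange(165,260)),-1).reshape(-1,2); p=world(im,g)
    for k in P:
        m=np.linalg.norm(p[:,:2]-k,axis=1)<.010; res.append((m.sum(),np.median(p[m,2]) if m.any() else 0))
    return res
for n,im in (("scene",sc),("side",si)):
    print(n,"before",H(dict(np.load(n+"0.npz")),K)); print(n,"now",H(im,K))
g=np.stack(np.meshgrid(np.arange(355,385),np.arange(105,262)),-1).reshape(-1,2); p=wrist(w,g)
for k in K:
    m=np.linalg.norm(p[:,:2]-k,axis=1)<.010; print("wrist",m.sum(),np.median(p[m,2]) if m.any() else 0)
B=cv2.resize(sc["pixels"][140:215,255:375],(800,500),interpolation=cv2.INTER_CUBIC); cv2.imwrite("pics/sc5.png",B[:,:,::-1])
E
```

```text
7.025 [ 0.4477 -0.0075  0.241 ] [-0.1165  0.0035 -0.3015]
scene before [(np.int64(51), np.float64(0.07131012438601353)), (np.int64(53), np.float64(0.07139271799941949)), (np.int64(45), np.float64(0.0715220210295287)), (np.int64(44), np.float64(0.06780473213074553))]
scene now [(np.int64(52), np.float64(0.07154761357924713)), (np.int64(51), np.float64(0.07168720488314428)), (np.int64(47), np.float64(0.07128817747965627)), (np.int64(48), np.float64(0.07132100386435059))]
side before [(np.int64(56), np.float64(0.06846079819498752)), (np.int64(58), np.float64(0.06892850589324878)), (np.int64(64), np.float64(0.06894100960887373)), (np.int64(71), np.float64(0.06500772663083387))]
side now [(np.int64(56), np.float64(0.0691066693295696)), (np.int64(59), np.float64(0.06849809578573396)), (np.int64(62), np.float64(0.06883470235492334)), (np.int64(66), np.float64(0.06853442624484651))]
wrist 306 0.07059322141616103
wrist 293 0.07054165908502913
wrist 267 0.07044744711395834
wrist 88 0.07054126917039283
```

View pics/sc5.png

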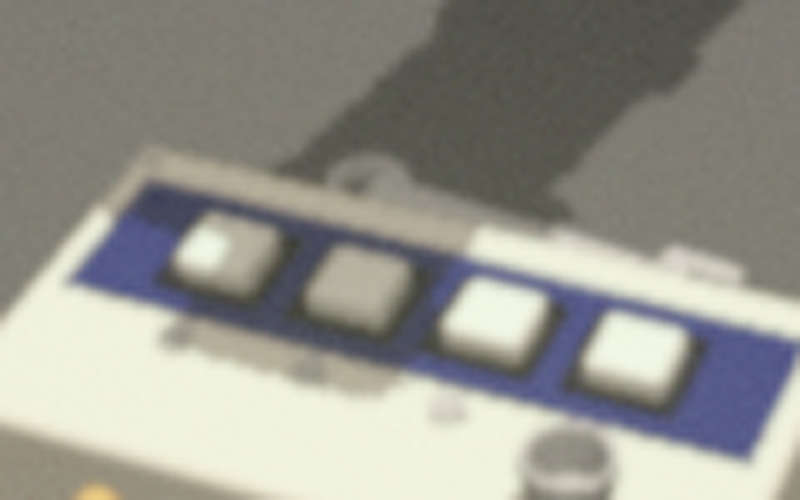

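The crop shows all four keys standing equally proud, at about (228,250), (360,285), (497,315) and (635,345). All three cameras agree: the end key now matches its neighbours, where it was about 4 mm lower before. The arm is clear of everything.

```bash
python3 -c "
from cell import arm
print(arm.sign_off())"
```

```text
the job is handed in; nothing more can be done
None
```

The latched key was the one at the vessel (-y) end; I pressed it home, it popped up, and all three cameras put all four keys level, with the arm clear of everything when I handed the job in at about 7 s (the sign-off returned no verdict).

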